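# Load the die plate onto the tile press pins

## Robot

A 6-joint arm with a two-finger parallel gripper is mounted at the origin on the work surface. World frame = base frame: x ahead of the robot, y to its left, z up, the work surface at z = 0. Lengths are in mm, angles in rad, forces in N, time in s.
With the tool pointing down it reaches from about 400 to 925 mm from the base axis. Payload 12.5 kg.
Tool frame: the origin (TCP) lies at the centre of the arm's flange, where the gripper is bolted on; the fingertips stand 190 mm ahead of it and the grasp point (between the pads) lies 171 mm ahead of it; z points along the fingers, y is the line along which they close (so a half turn about z gives the same grasp; the last joint's range is limited). The gripper opens to 95 mm and grips with 3 to 60 N. Pads are 20 mm wide; open, the fingers measure 119 mm over their backs; the gripper's body (75 mm by 180 mm) begins 59 mm behind the grasp point.
Start: joints at [-1.435, 0.491, 1.559, -0, 1.092, -0.106], TCP at [149.676, -606.813, 404.761] pointing down, gripper open.
Joint ranges: [-3.1, 3.1], [-0.84, 2.19], [0.05, 2.79], [-1.13, 4.28], [0.06, 2.93], [-2.69, 2.69]. Speed limits (rad/s): [2.22, 2.22, 2.79, 3.14, 3.14, 3.14].

## Interface

Orientations are given as [roll, pitch, yaw] about the fixed x, y, z axes, in that order (R = Rz(yaw) Ry(pitch) Rx(roll)).
In Python, from cell import env, read_camera, search_frame, cut_out gives the robot as it stands. The module is installed in compiled form; this text tells all that it offers.
- The arm moves only by the tool move_arm, never from a script. Its argument "commands" is a list of rows, each a list of 3 entries, a list of its own where there are three numbers: the shift along the world's x, y, z normalised to -1 to 1, where 1 is 0.03 m, then the turn about the world's z normalised to -1 to 1, where 1 is 0.08 rad, then the opening, from -1 (shut) to 1 (fully open), so that 0 is half open. A call has 1 to 20 rows; each row shifts and turns the commanded pose from where the row before left it; what a row does not reach is not made up. A row lasts 1/12 s, in which the tool goes at most 41.7 mm and 7.16 degrees, less where a joint would pass 70% of its speed; a pose out of reach is approached as far as the arm can. A call with a number of a shift or a turn outside -1 to 1 is refused whole. A call with a gripper value outside its range is refused whole. The fingers move at their own pace and stop on an object; the grip force is fixed at half the most. Time passes only in rows, so rows that do not move let the fingers close. It gives the time, the measured TCP pose, the force, the opening and the grip force at its end, in the units of the state.
- env.state(): the state, without advancing time (a new reading comes with each control period).
- read_camera(name): name is "scene" or "side" or "wrist"; returns a dict with "image" (480x640x3 uint8, red, green, blue), "fx", "fy", "cx", "cy" (pixels), "rvec" (rotation vector, rad) and "tvec" (3), from world to camera coordinates, as OpenCV has them. Camera axes: x right, y down, z forward; pixel columns grow to the right and rows downward; lengths in mm; the calibration is good to about 2 mm. The wrist camera is an equidistant fisheye: a pixel r from the principal point sees the ray r / f radians off the axis. A picture is of the moment at which its call begins. There is no depth.
- env.job_done(): hands the job in; it is judged then, once.
Trained networks look in a picture, given as the dict that the camera call returned (one of the last four; its "shot" number tells which), for a name from the list of things; names that differ only in an ending like _2 or _b are one class to them, and where a whole thing is asked for, a point or a joint stands for the part that bears it (a point fixed in the world has none). Each returns a list of dicts, best first, with "confidence" (0 to 1); they miss things now and then, are a little off and sometimes report something else, mostly with a low value. They report only what shows in the picture. A call takes as long as a camera call. They do not tell look-alikes from the thing itself.
- search_frame(thing, picture): "at" ([column, row] in pixels, amid what is visible of it).
- cut_out(thing, picture): "region" (480x640 bool, what is visible of it) and "at" ([column, row] in pixels, amid what is visible of it).
The state is a dict: "t": time; "joints": joint angles; "qvel": joint speeds; "tau": joint torques, N m; "eef_pos": TCP position; "tcp_rot": TCP orientation; "ft_force": force on the tool from outside, world axes, zero at the start; "moment": the same for the moment, N m; "opening": opening from 0.0 (shut) to 1.0 (fully open); "grip_force": force on a finger pad.
Only numpy, scipy, OpenCV 4.12 (cv2) and the standard library are available. Lean on these libraries where they do the work, as an engineer would, in place of code of your own. Each camera call takes 0.05 s, during which the arm holds its last target. There are 200 camera calls.

## Task

The plywood die plate is tucked under the low ware shelf with only its die block end sticking out. Draw it out, set it flat on the open bench and let go, so that its handle can be taken; then load it into the tile press, die block under the ram, both locating pins in their holes (big pin in big hole) and the plate flush on the bed, and let go. Leave the bowl, jar, mug and kiln post where they stand.

Things in the scene. Friction and masses are not known exactly. Their poses are not given: they have to be found in the camera images.
- die_plate: Loose plywood plate 220 x 110 x 10 mm (x, y, z), about 0.25 kg. Origin: centre of its underside, z up. Its x axis runs from the handle end (-x) to the die block end (+x); two through holes lie on the centre line between. At the start it lies on the bench, handle under the shelf (no gripper fits there), die block sticking out towards the robot. It fits the pins one way round only.
- hole_big (a point): Centre of the plate's 17 mm hole, at the underside (plate x = -55 mm).
- hole_small (a point): Centre of the plate's 12 mm hole, at the underside (plate x = +30 mm).
- handle (a point): On the plate's handle, an upright wooden bar 14 x 60 mm (plate x, y) that rises 40 mm above the plate's top face, centred at plate x = -92 mm. This point: on its centre line, 24 mm above the plate's top face, 34 mm above its underside. Axes as the plate's; grip across the 14 mm (plate x).
- die (a point): On the plate's grey die block, 44 x 50 mm (plate x, y), rising 30 mm above the plate's top face, centred at plate x = +84 mm. This point: on its centre line, 20 mm above the plate's top face, 30 mm above its underside. Axes as the plate's; grip along x or y.
- press: Blue bench tile press, fixed, standing left or right. Origin: centre of its underside, on the bench; x points away from the robot side. Bed 250 x 190 mm (x, y), top face 30 mm up. Two 22 mm columns at x = +84, y = +/-78 mm carry the crosshead. With the plate loaded, the plate's origin lies right above this origin, x axes alike, the die block under the ram.
- pin_big (a point): Foot of the thicker locating pin, centre, on the bed's top face (press x = -55 mm). Pin 14 mm in diameter, 16 mm high, the top 6 mm tapering to 7 mm.
- pin_small (a point): Foot of the thinner locating pin, centre, on the bed's top face (press x = +30 mm). Pin 9 mm in diameter, 16 mm high, the top 6 mm tapering to 2 mm.
- ram (a point): Centre of the underside of the press's round ram (52 mm diameter), 125 mm above the bench at press x = +84 mm. Above it the crosshead spans press x = +54 to +114 mm, 190 mm wide, 150 to 180 mm above the bench, and an 84 mm handwheel on top reaches 234 mm. None of it moves.
- ware_shelf: Low fixed shelf, on the side where the press is not: a board 140 x 200 x 15 mm (x, y, z), top 95 mm, underside 80 mm above the bench, on four 22 mm square clay legs at x = 60 and 165, y = +/-85 mm. Origin: the bench point 40 mm in front of the board's front edge, midway across; x points away from the robot side; the board spans x = 40 to 180 mm.
- shelf_edge (a point): Middle of the shelf board's front edge, at the board's top (95 mm above the bench).
- bowl: Bystander: clay bowl, 100 mm in diameter at the rim, 45 mm high, standing on the shelf board. Origin: centre of its underside.
- jar: Bystander: white jar, 60 mm in diameter, 80 mm high, on the bench beyond the gap between press and shelf. Origin: centre of its underside.
- mug: Bystander: blue mug, 80 mm in diameter, 85 mm high, with a handle on its +y side, on the bench far left. Origin: centre of its underside.
- kiln_post: Bystander: upright square clay post 38 x 38 x 90 mm, on the bench far right. Origin: centre of its underside.
Not all that is in view belongs to the job. Of the things that look like the die_plate, the largest one is meant.

How it is judged (in metres and radians):
On the way:
1. the plate is out from under the shelf board, flat on the bench, and let go ((x of handle in the frame of ware_shelf below 0.035 m or y of handle in the frame of ware_shelf above 0.105 m or y of handle in the frame of ware_shelf below -0.105 m) and height (world z) of die_plate below 0.006 m and angle between die_plate's own z axis and vertical below 0.05 rad and contact force between the fingers and die_plate below 0.2 N), for 0.2 s.
At the end, for the whole second after the job is handed in: The plate lies on the press bed with the big pin in the big hole and the small pin in the small hole (each hole centre within 4 mm of its pin's), its underside within 2.5 mm of the bed at both holes, level within 0.03 rad, at rest and released (horizontal distance between hole_big and pin_big below 0.004 m and horizontal distance between hole_small and pin_small below 0.004 m and z of each of hole_big, hole_small in the frame of press below 0.0325 m and angle between die_plate's own z axis and vertical below 0.03 rad and linear speed of die_plate below 0.02 m/s and contact force between the fingers and die_plate below 0.2 N); the robot touches nothing.
It fails at once if a bystander (bowl, jar, mug, kiln post) was shifted by more than 30 mm or knocked over (distance of any of bowl, jar, mug, kiln_post from where it was at the start of the episode above 0.03 m or angle between any of bowl, jar, mug, kiln_post's own z axis and vertical above 0.5 rad).
It also fails if it takes over 72 s, if anything falls off the work surface, if the arm or the gripper's body presses on something with over 40 N, if the wrist force passes 120 N, or if a joint passes its speed limit or range.

## Working session

There is one attempt and no reset: what is moved stays moved. The work goes in short steps, Python scripts to look and compute and a tool call to move; the robot and the scene stay as the last step left them, time stands still between calls to the robot, and variables do not carry over. Pictures are saved under pics/ and viewed, at most 10 in all, crops included, and the job is handed in when it is done.

Besides the shell and the picture viewer there is one more tool, called after "Call:" as name(argument=value, ...), one argument or row to a line, values as JSON. move_arm: Moves the arm, as the interface text tells. Its arguments: {"type":"object","properties":{"commands":{"type":"array","items":{"type":"array"}}},"required":["commands"]}

```bash
mkdir -p pics
cat > h.py <<'E'
import numpy as np, cv2
from cell import env, read_camera, search_frame, cut_out
def ray(c,p):
    R=cv2.Rodrigues(np.array(c["rvec"],float))[0]; t=np.array(c["tvec"],float).ravel()
    x=(p[0]-c["cx"])/c["fx"]; y=(p[1]-c["cy"])/c["fy"]
    if c.get("fish"):
        r=np.hypot(x,y); s=np.sin(r)/r if r>1e-9 else 1; d=np.array([x*s,y*s,np.cos(r)])
    else: d=np.array([x,y,1.])
    return -R.T@t, R.T@d
def onz(c,p,z):
    o,d=ray(c,p); return o+d*(z-o[2])/d[2]
def proj(c,P):
    R=cv2.Rodrigues(np.array(c["rvec"],float))[0]; q=R@np.array(P,float)+np.array(c["tvec"],float).ravel()
    if c.get("fish"):
        r=np.hypot(q[0],q[1]); th=np.arctan2(r,q[2]); k=th/max(r,1e-9); return np.array([c["cx"]+c["fx"]*q[0]*k,c["cy"]+c["fy"]*q[1]*k])
    return np.array([c["cx"]+c["fx"]*q[0]/q[2],c["cy"]+c["fy"]*q[1]/q[2]])
def cam(n,save=None):
    c=read_camera(n); c["fish"]=(n=="wrist")
    if save: cv2.imwrite("pics/"+save,c["image"][:,:,::-1])
    return c
E
python3 - <<'E'
from h import *
for n in ["scene","side"]:
    c=cam(n,n+"0.png"); print(n,ray(c,(c["cx"],c["cy"])))
    for th in ["die_plate","die","press","ram","ware_shelf","pin_big","pin_small","jar","bowl","mug","kiln_post","shelf_edge"]:
        try: print(th,[(np.round(r["at"]).tolist(),round(r["confidence"],2)) for r in search_frame(th,c)][:4])
        except Exception as e: print(th,e)
E
```

```text
scene (array([1146.72303122,   31.34278838, 1072.43201349]), array([-0.55499095, -0.01977253, -0.83162136]))
die_plate [([429.0, 277.0], 0.95), ([434.0, 182.0], 0.76), ([521.0, 330.0], 0.74)]
die [([523.0, 334.0], 0.85), ([425.0, 278.0], 0.8), ([434.0, 178.0], 0.71)]
press [([205.0, 284.0], 0.8), ([429.0, 277.0], 0.58)]
ram [([204.0, 284.0], 0.86)]
ware_shelf [([416.0, 336.0], 0.63)]
pin_big [([204.0, 287.0], 0.81)]
pin_small [([205.0, 285.0], 0.82), ([419.0, 337.0], 0.71)]
jar [([319.0, 333.0], 0.7)]
bowl [([431.0, 319.0], 0.66)]
mug [([524.0, 258.0], 0.87)]
kiln_post [([115.0, 257.0], 0.91), ([318.0, 332.0], 0.59)]
shelf_edge [([418.0, 339.0], 0.57)]
side (array([ 345.99152171, 1255.04738696,  856.6895208 ]), array([ 0.11584922, -0.8517317 , -0.51101083]))
die_plate [([186.0, 399.0], 0.87), ([415.0, 368.0], 0.82), ([262.0, 334.0], 0.74)]
die [([416.0, 369.0], 0.88), ([264.0, 332.0], 0.86), ([189.0, 399.0], 0.73)]
press [([291.0, 217.0], 0.91)]
ram [([288.0, 217.0], 0.67)]
ware_shelf [([209.0, 308.0], 0.7)]
pin_big [([288.0, 216.0], 0.9)]
pin_small [([286.0, 216.0], 0.8)]
jar [([241.0, 255.0], 0.63)]
bowl [([203.0, 280.0], 0.84)]
mug [([268.0, 408.0], 0.78)]
kiln_post [([340.0, 184.0], 0.79)]
shelf_edge []
```

View pics/scene0.png

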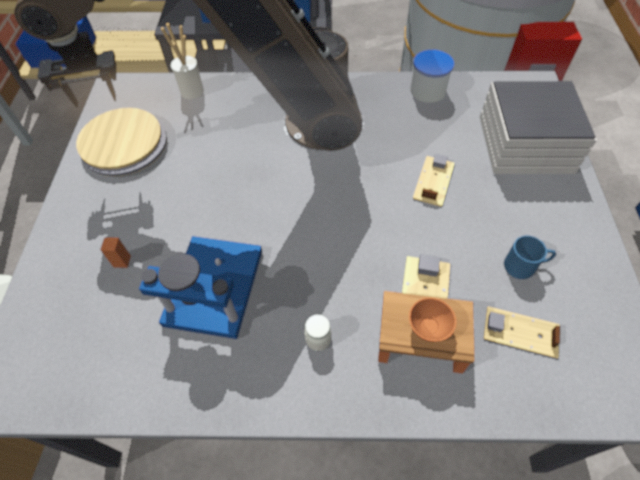

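View pics/side0.png

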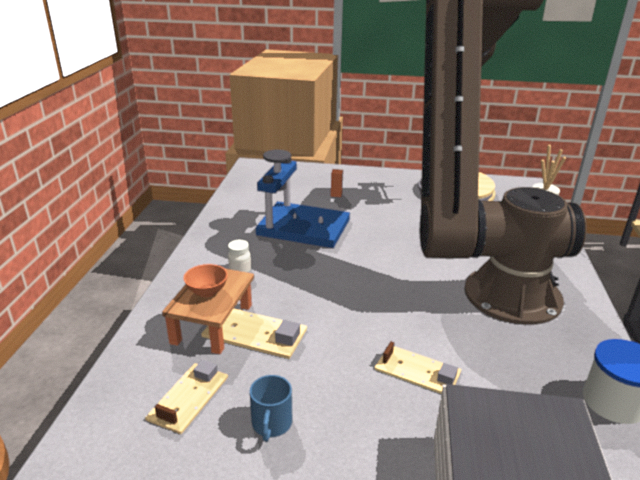

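The plate look-alikes in the scene view are A (427,277), tucked under the shelf with its die block out, B (434,182) and C (522,332). A is the one described: it is under the shelf and the widest. I'll confirm with a crop.

Run:
```python
from h import *
a=cam("scene"); b=cam("side")
A=cv2.resize(a["image"][240:340,370:490],None,fx=4,fy=4,interpolation=2)[:300,:400]
A=cv2.resize(a["image"][245:320,380:480],(400,300),interpolation=2)
B=cv2.resize(b["image"][295:370,215:315],(400,300),interpolation=2)
C=cv2.resize(a["image"][225:345,130:290],(400,300),interpolation=2)
D=cv2.resize(b["image"][140:260,235:395],(400,300),interpolation=2)
cv2.imwrite("pics/crop1.png",np.vstack([np.hstack([A,B]),np.hstack([C,D])])[:,:,::-1])
for c,ats in ((a,[(429,266)]),(b,[(287,330)])):
    for th in ["die_plate","die"]:
        for r in cut_out(th,c):
            ys,xs=np.nonzero(r["region"]); print(th,np.round(r["at"]),round(r["confidence"],2),len(xs),xs.min(),xs.max(),ys.min(),ys.max())
```

```text
die_plate [431. 276.] 0.95 1721 402 450 254 298
die_plate [434. 182.] 0.78 1405 413 453 154 205
die [436. 181.] 0.93 1381 413 453 154 206
die [428. 277.] 0.63 1659 404 449 255 297
die [522. 334.] 0.56 2616 484 560 307 357
die_plate [416. 368.] 0.84 2182 376 460 343 392
die_plate [186. 398.] 0.82 2796 146 226 361 433
die_plate [263. 333.] 0.63 2766 202 306 309 358
die_plate [289. 215.] 0.47 4531 256 349 149 248
die [419. 371.] 0.94 2309 375 460 342 391
die [262. 333.] 0.84 2755 202 306 309 358
die [188. 399.] 0.81 2798 147 226 361 432
```

View pics/crop1.png

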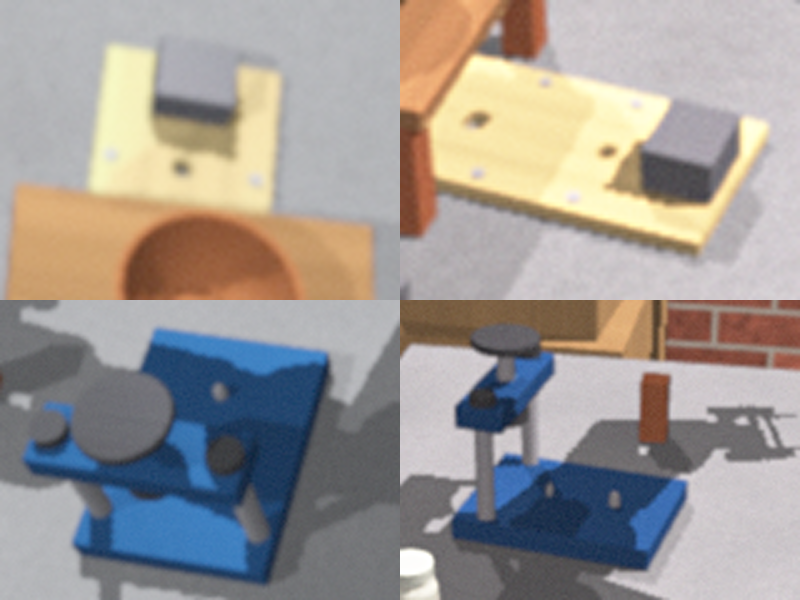

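The crop confirms A: a wide pale plate with the die block out, its small hole at scene (425,287), side (267,333), big hole side (235,325). Next I fit the plate and press poses to these points.

```bash
cat >> h.py <<'E'
from scipy.optimize import least_squares
def fit(obs,x0):  # obs: (cam,(u,v),(lx,ly,lz)); pose x,y,yaw
    def W(p,l):
        c,s=np.cos(p[2]),np.sin(p[2]); return [p[0]+c*l[0]-s*l[1],p[1]+s*l[0]+c*l[1],l[2]]
    f=lambda p:np.concatenate([proj(c,W(p,l))-uv for c,uv,l in obs])
    r=least_squares(f,x0,loss="soft_l1",x_scale=[10,10,.05]); return r.x,r.fun.reshape(-1,2)
E
python3 - <<'E'
from h import *
a=cam("scene"); b=cam("side")
s=lambda x,y:(380+x/4,245+y/4); d=lambda x,y:(215+(x-400)/4,295+y/4)
S=lambda x,y:(130+x/2.5,225+(y-300)/2.5); D=lambda x,y:(235+(x-400)/2.5,140+(y-300)/2.5)
print(onz(a,s(181,168),10),onz(b,d(608,151),10),onz(b,d(480,120),10))
p,e=fit([(a,s(181,168),(30,0,10)),(b,d(608,151),(30,0,10)),(b,d(480,120),(-55,0,10)),
 (a,s(107,45),(110,-55,10)),(a,s(281,70),(110,55,10)),(b,d(768,122),(110,-55,10)),(b,d(698,242),(110,55,10))],[450,150,3.1])
print("plate",p,e.round(1).tolist())
p,e=fit([(a,S(157,330),(-125,-95,30)),(a,S(328,352),(-125,95,30)),(a,S(75,547),(125,-95,30)),(a,S(265,578),(125,95,30)),
(b,D(686,482),(-125,-95,30)),(b,D(508,457),(125,-95,30)),(b,D(549,484),(30,0,46)),(b,D(614,492),(-55,0,46)),(a,S(219,384),(-55,0,46))],[550,-250,-.2])
print("press",p,e.round(1).tolist())
print("jar",onz(a,(319,333),40),"shelf",onz(a,(380,293+2),95),onz(a,(475,300),95),"mug",onz(a,(520,258),40),"post",onz(a,(115,255),60))
E
```

```text
[595.73443782 262.19137762  10.        ] [596.07570209 262.43113373  10.        ] [677.10085367 246.54241523  10.        ]
plate [621.37552747 276.92648074   3.7184337 ] [[-0.6, 0.2], [0.1, -0.5], [-3.0, 17.0], [14.9, -2.4], [-62.7, 11.5], [1.0, 11.7], [0.3, -45.0]]
press [ 5.96415489e+02 -2.64959093e+02 -1.55455779e-01] [[-0.6, -0.9], [1.0, -0.1], [-1.5, -0.2], [0.5, -0.3], [0.7, -0.8], [-1.4, -1.8], [-0.1, -0.0], [0.1, 0.8], [0.4, 1.9]]
jar [7.30352068e+02 4.51264972e-01 4.00000000e+01] shelf [660.58806771 139.13742163  95.        ] [672.09432738 351.74132386  95.        ] mug [528.93172128 500.95135729  40.        ] post [ 535.07575965 -513.92776467   60.        ]
```

Run:
```python
from h import *
a=cam("scene"); b=cam("side")
s=lambda x,y:(380+x/4,245+y/4); d=lambda x,y:(215+(x-400)/4,295+y/4)
p,e=fit([(a,s(181,168),(30,0,10)),(b,d(608,151),(30,0,10)),(b,d(480,120),(-55,0,10)),
 (a,s(107,45),(110,55,10)),(a,s(281,70),(110,-55,10)),(b,d(768,122),(110,55,10)),(b,d(698,242),(110,-55,10))],[625,256,2.95])
print("plate",p,e.round(1).tolist()); c,sn=np.cos(p[2]),np.sin(p[2])
print("die",p[:2]+84*np.array([c,sn]),"handle",p[:2]-92*np.array([c,sn]))
st=env.state(); print(st)
w=cam("wrist"); print(ray(w,(w["cx"],w["cy"])), w["fx"])
```

```text
plate [625.30928606 256.48454669   2.94630391] [[0.1, 0.1], [0.1, -0.0], [-0.8, -0.3], [0.0, 0.1], [-0.6, 1.0], [0.5, 0.7], [0.8, 0.4]]
die [542.90598504 272.78473014] handle [715.56052051 238.63196482]
{'t': 1.8, 'joints': array([-1.43459424e+00,  4.90868855e-01,  1.55889005e+00, -1.79206360e-06,
        1.09166600e+00, -1.05606740e-01]), 'qvel': array([-9.90507261e-05,  6.97102763e-04,  6.23762582e-04,  5.72954060e-04,
       -2.20718114e-03, -5.82564149e-04]), 'tau': array([ 3.48116646e-05, -6.12460113e+01, -2.58426833e+01,  6.93235011e-02,
        4.46034735e-02, -5.30530798e-06]), 'eef_pos': array([ 149.67975693, -606.81139785,  404.7837298 ]), 'tcp_rot': array([3.14142601e+00, 1.92636156e-05, 2.41809648e-01]), 'ft_force': array([-0.57852599,  0.57848025, -0.21732108]), 'moment': array([ 0.01765235,  0.00433783, -0.0223062 ]), 'grip_force': 0.0, 'opening': 0.9998094344620875}
(array([ 215.98209246, -590.17238964,  383.95948654]), array([-0.23466145, -0.05787405, -0.97035282])) 371.64829954431775
```

Call:
move_arm(
  commands=[
    [[0.65,1,0],1,1],
    [[0.65,1,0],1,1],
    [[0.65,1,0],1,1],
    [[0.65,1,0],1,1],
    [[0.65,1,0],1,1],
    [[0.65,1,0],1,1],
    [[0.65,1,0],1,1],
    [[0.65,1,0],1,1],
    [[0.65,1,0],1,1],
    [[0.65,1,0],1,1],
    [[0.65,1,0],1,1],
    [[0.65,1,0],1,1],
    [[0.65,1,0],1,1],
    [[0.65,1,0],1,1],
    [[0.65,1,0],1,1],
    [[0.65,1,0],1,1],
    [[0.65,1,0],1,1],
    [[0.65,1,0],1,1],
    [[0.65,1,0],1,1],
    [[0.65,1,0],1,1],
  ],
)

```text
t: 3.52
eef_pos: [540.4, -5.0, 404.9]
tcp_rot: [3.141, 0.0, 1.846]
ft_force: [0.2, -1.4, -0.3]
opening: 1.0
grip_force: 0.0
```

Call:
move_arm(
  commands=[
    [[0,0.93,0],1,1],
    [[0,0.93,0],1,1],
    [[0,0.93,0],1,1],
    [[0,0.93,0],1,1],
    [[0,0.93,0],1,1],
    [[0,0.93,0],1,1],
    [[0,0.93,0],1,1],
    [[0,0.93,0],1,1],
    [[0,0.93,0],1,1],
    [[0,0.93,0],1,1],
    [[0,0,-0.5],1,1],
    [[0,0,-0.5],1,1],
    [[0,0,-0.5],1,1],
    [[0,0,-0.5],0.8,1],
    [[0,0,0],0,1],
  ],
)

```text
t: 4.77
eef_pos: [539.3, 272.1, 342.2]
tcp_rot: [-3.14, -0.003, 2.949]
ft_force: [-0.4, 0.6, -0.7]
opening: 1.0
grip_force: 0.0
```

Run:
```python
from h import *
a=cam("scene")
for u in [(413,190),(453,165),(434,154),(425,205),(440,205)]: print(onz(a,u,10)[:2].round())
st=env.state(); print(st["eef_pos"],st["tcp_rot"])
w=cam("wrist","wrist1.png")
print([(r["at"],r["confidence"]) for r in search_frame("die",w)])
for l in [(84-22,-25,40),(84-22,25,40),(106,25,40),(106,-25,40),(30,0,10),(110,55,10),(110,-55,10)]:
    c,s=np.cos(2.946),np.sin(2.946); P=[625.3+c*l[0]-s*l[1],256.5+s*l[0]+c*l[1],l[2]]; print(l,proj(w,P).round(1))
```

```text
[286. 260.]
[191. 387.]
[147. 336.]
[340. 289.]
[340. 330.]
[539.60157126 272.2024003  343.76336546] [-3.14041858e+00 -2.09076565e-03  2.94471341e+00]
[([318.2, 272.8], 0.87)]
(62, -25, 40) [350.5 269.9]
(62, 25, 40) [288.2 270. ]
(106, 25, 40) [287.  215.7]
(106, -25, 40) [351.7 215.7]
(30, 0, 10) [319.3 293.4]
(110, 55, 10) [255.1 205.5]
(110, -55, 10) [383.4 205.5]
```

View pics/wrist1.png

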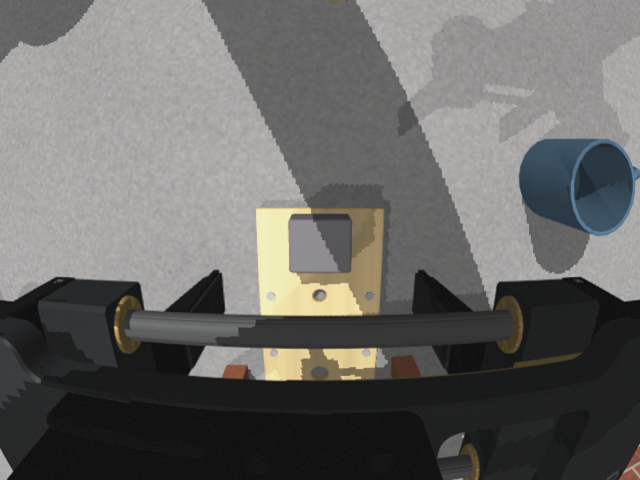

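The wrist view shows the die block at (289–351, 215–272), within about 1 px of the predicted corners. Descend and grip.

Call:
move_arm(
  commands=[
    [[0.1,0,-0.92],0,1],
    [[0,0,-0.92],0,1],
    [[0,0,-0.92],0,1],
    [[0,0,-0.92],0,1],
    [[0,0,-0.9],0,1],
    [[0,0,0],0,1],
    [[0,0,0],0,-1],
    [[0,0,0],0,-1],
    [[0,0,0],0,-1],
    [[0,0,0],0,-1],
    [[0,0,0],0,-1],
    [[0,0,0],0,-1],
  ],
)

```text
t: 5.92
eef_pos: [542.7, 272.2, 208.2]
tcp_rot: [3.141, 0.001, 2.946]
ft_force: [-0.0, 1.2, -0.2]
opening: 0.635
grip_force: 0.0
```

Call:
move_arm(
  commands=[
    [[0,0,0],0,-1],
    [[0,0,0],0,-1],
    [[0,0,0],0,-1],
    [[0,0,0],0,-1],
    [[0,0,0],0,-1],
    [[0,0,0],0,-1],
  ],
)

```text
t: 6.42
eef_pos: [542.7, 272.2, 207.7]
tcp_rot: [3.141, 0.0, 2.946]
ft_force: [-1.7, -0.5, 5.2]
opening: 0.52
grip_force: 30.0
```

Call:
move_arm(
  commands=[
    [[-0.45,0.09,0],0,-1],
    [[-0.45,0.09,0],0,-1],
    [[-0.45,0.09,0],0,-1],
    [[-0.45,0.09,0],0,-1],
    [[-0.45,0.09,0],0,-1],
    [[-0.45,0.09,0],0,-1],
    [[-0.45,0.09,0],0,-1],
    [[-0.45,0.09,0],0,-1],
    [[0,0,0],0,-1],
  ],
)

```text
t: 7.17
eef_pos: [432.5, 294.2, 207.6]
tcp_rot: [-3.141, -0.001, 2.947]
ft_force: [-7.5, 3.2, 10.2]
opening: 0.523
grip_force: 30.0
```

Call:
move_arm(
  commands=[
    [[0,0,0],-0.5,-1],
    [[0,0,0],-0.7,-1],
    [[0,0,0],-0.8,-1],
    [[0,0,0],-0.8,-1],
    [[0,0,0],-0.8,-1],
    [[0,0,0],-0.8,-1],
    [[0,0,0],-0.8,-1],
    [[0,0,0],-0.8,-1],
    [[0,0,0],-0.8,-1],
    [[0,0,0],-0.8,-1],
    [[0,0,0],-0.8,-1],
    [[0,0,0],-0.8,-1],
    [[0,0,0],-0.8,-1],
    [[0,0,0],-0.8,-1],
    [[0,0,0],-0.8,-1],
    [[0,0,0],-0.8,-1],
    [[0,0,0],-0.8,-1],
    [[0,0,0],-0.8,-1],
    [[0,0,0],-0.8,-1],
    [[0,0,0],0,-1],
  ],
)

```text
t: 8.83
eef_pos: [434.4, 293.9, 207.6]
tcp_rot: [3.141, -0.0, 1.757]
ft_force: [0.4, 0.7, 9.3]
opening: 0.524
grip_force: 30.0
```

Run:
```python
from h import *
a=cam("scene","scene2.png")
print([(r["at"],r["confidence"]) for r in search_frame("die_plate",a)])
```

```text
[([522.2, 334.0], 0.89), ([400.0, 240.8], 0.74), ([415.4, 195.8], 0.59)]
```

View pics/scene2.png

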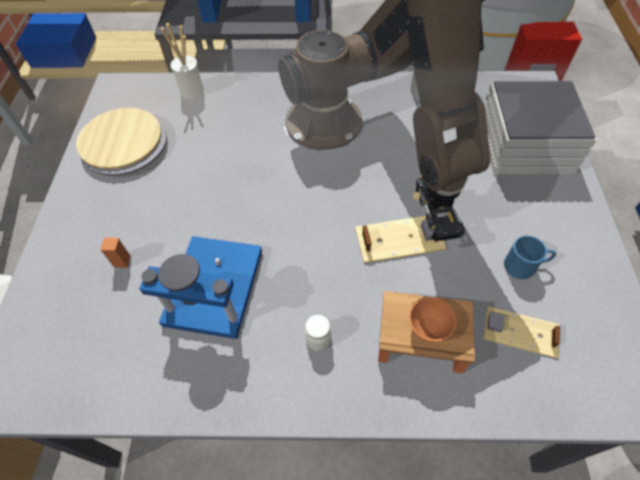

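The plate is clear of the shelf, flat, with its handle at scene (367,237). Release, rise and go above the handle with a quarter turn.

Call:
move_arm(
  commands=[
    [[0,0,0],0,1],
    [[0,0,0],0,1],
    [[0,0,0],0,1],
    [[0,0,0],0,1],
    [[0,0,0],0,1],
    [[0,0,0],0,1],
    [[0,0,0.5],0,1],
    [[0,0,0.9],0,1],
    [[0,0,0.9],0,1],
    [[0,0,0.9],0,1],
    [[0,0,0.9],0,1],
    [[0,0,0.4],0,1],
  ],
)

```text
t: 9.93
eef_pos: [434.7, 293.9, 345.5]
tcp_rot: [3.138, -0.001, 1.762]
ft_force: [0.1, -0.2, 0.3]
opening: 0.999
grip_force: 0.0
```

Call:
move_arm(
  commands=[
    [[0.1,-0.5,0],1,1],
    [[0.1,-0.5,0],1,1],
    [[0.1,-0.5,0],1,1],
    [[0.1,-0.5,0],1,1],
    [[0.1,-0.5,0],1,1],
    [[0.1,-0.5,0],1,1],
    [[0.1,-0.5,0],1,1],
    [[0.1,-0.5,0],1,1],
    [[0.1,-0.5,0],1,1],
    [[0.1,-0.5,0],1,1],
    [[0.1,-0.5,0],1,1],
    [[0,-0.2,0],1,1],
    [[0,0,0],1,1],
    [[0,0,0],1,1],
    [[0,0,0],1,1],
    [[0,0,0],1,1],
    [[0,0,0],1,1],
    [[0,0,0],1,1],
    [[0,0,0],1,1],
    [[0,0,0],0.6,1],
  ],
)

```text
t: 11.6
eef_pos: [467.6, 122.8, 342.3]
tcp_rot: [3.141, -0.0, -2.949]
ft_force: [1.1, 0.2, 0.9]
opening: 1.001
grip_force: 0.0
```

Run:
```python
from h import *
st=env.state(); print(st["t"],st["eef_pos"],st["tcp_rot"],st["joints"])
a=cam("scene","scene3.png")
w=cam("wrist","wrist3.png")
b=cam("side","side3.png")
print([(r["at"],r["confidence"]) for r in search_frame("handle",w)])
print([(r["at"],r["confidence"]) for r in search_frame("handle",b)])
c,s=np.cos(1.757),np.sin(1.757)
for l in [(-92,0,50),(-92,30,50),(-92,-30,50),(-110,55,10),(-110,-55,10),(-55,0,10),(30,0,10)]:
    l=(l[0]-84,)+l[1:]; P=[434.4+c*l[0]-s*l[1],293.9+s*l[0]+c*l[1],l[2]]; print(l,proj(w,P).round(1),proj(b,P).round(1),proj(a,P).round(1))
W=cv2.resize(w["image"],(480,360));B=cv2.resize(b["image"][280:400,270:430],(480,360),interpolation=2)
cv2.imwrite("pics/m3.png",np.vstack([w["image"][100:400,:],np.hstack([cv2.resize(b["image"][310:385,320:480],(640,300),interpolation=2)])])[:,:,::-1])
```

```text
11.6 [467.59762106 122.75587762 342.30879479] [ 3.14147680e+00 -1.78933202e-04 -2.94913800e+00] [ 1.19974033e-01  3.76085461e-01  1.96985742e+00  1.43592020e-04
  7.95836636e-01 -1.64337741e+00]
[([555.0, 64.9], 0.86), ([407.6, 231.3], 0.58)]
[([329.4, 328.6], 0.91), ([417.7, 367.5], 0.85), ([185.0, 398.5], 0.65)]
(-176, 0, 50) [315.3 240.7] [329.8 289.1] [367.4 235. ]
(-176, 30, 50) [315.6 201.1] [341.9 288.9] [364.8 225.6]
(-176, -30, 50) [315.1 278.4] [317.8 289.3] [370.  244.6]
(-194, 55, 10) [294.6 165.2] [350.5 297.5] [355.4 227.5]
(-194, -55, 10) [295.2 289.7] [307.4 298.2] [364.4 262.1]
(-139, 0, 10) [358.7 230.2] [330.4 311.1] [380.1 241.2]
(-54, 0, 10) [451.9 231.5] [332.7 333.4] [411.2 236.3]
```

View pics/m3.png

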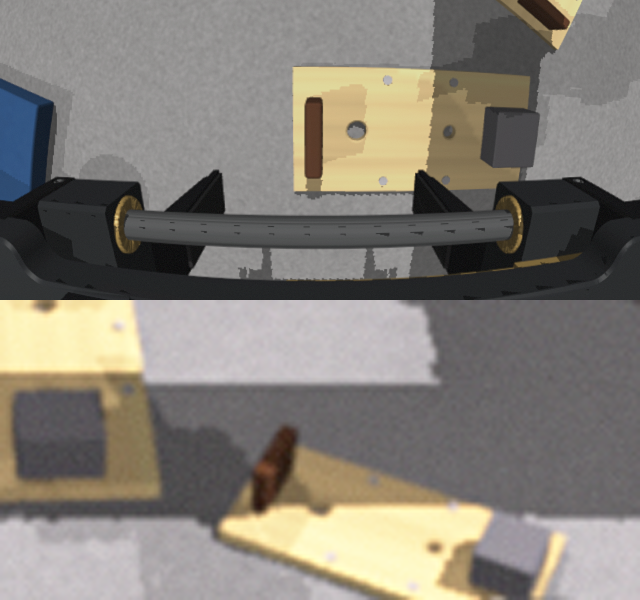

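The wrist view shows the handle at (314,239) and the holes at (356,230) and (449,231), about 2 mm from prediction. Descend on the handle and grip.

Call:
move_arm(
  commands=[
    [[0,-0.11,-0.92],0,0],
    [[0,0,-0.92],0,0],
    [[0,0,-0.92],0,0],
    [[0,0,-0.92],0,0],
    [[0,0,-0.92],0,0],
    [[0,0,0],0,-0.5],
    [[0,0,0],0,-1],
    [[0,0,0],0,-1],
    [[0,0,0],0,-1],
    [[0,0,0],0,-1],
    [[0,0,0],0,-1],
    [[0,0,0],0,-1],
    [[0,0,0],0,-1],
    [[0,0,0],0,-1],
    [[0,0,0],0,-1],
    [[0,0,0],0,-1],
    [[0,0,0],0,-1],
    [[0,0,0],0,-1],
  ],
)

```text
t: 13.35
eef_pos: [467.7, 119.5, 204.7]
tcp_rot: [3.142, 0.001, -2.953]
ft_force: [-0.9, -0.6, 6.1]
opening: 0.147
grip_force: 30.0
```

Call:
move_arm(
  commands=[
    [[0,0,0.3],0,-1],
    [[0,0,0.6],0,-1],
    [[0,0,0.9],0,-1],
    [[0,0,0.9],0,-1],
    [[0,0,0.9],0,-1],
    [[0,0,0.9],0,-1],
    [[0.4,-0.5,0.1],0,-1],
    [[0.7,-0.8,0],0,-1],
    [[0.7,-0.8,0],0,-1],
    [[0.7,-0.8,0],0,-1],
    [[0.7,-0.8,0],0,-1],
    [[0.7,-0.8,0],0,-1],
    [[0.7,-0.8,0],0,-1],
    [[0.7,-0.8,0],0,-1],
    [[0.3,-0.4,0],0,-1],
    [[0,0,0],0,-1],
    [[0,0,0],0,-1],
  ],
)

```text
t: 14.77
eef_pos: [635.4, -75.9, 342.1]
tcp_rot: [3.141, -0.001, -2.954]
ft_force: [-0.8, 0.3, -2.5]
opening: 0.147
grip_force: 30.0
```

Run:
```python
from h import *
st=env.state(); print(st["t"],st["eef_pos"],st["tcp_rot"])
w=cam("wrist","wrist4.png")
for n in ["pin_big","pin_small"]: print([(r["at"],r["confidence"]) for r in search_frame(n,w)])
c,s=np.cos(-.1555),np.sin(-.1555)
for l in [(-55,0,46),(-55,0,30),(30,0,46),(30,0,30),(-125,95,30),(-125,-95,30),(125,95,30)]:
    P=[596.4+c*l[0]-s*l[1],-265+s*l[0]+c*l[1],l[2]]; print(l,proj(w,P).round(1))
```

```text
14.7667 [635.41754896 -75.91331293 342.08811366] [ 3.14100721e+00 -1.15203449e-03 -2.95443705e+00]
[([125.2, 162.2], 0.81), ([463.7, 242.1], 0.26)]
[([124.2, 159.0], 0.73), ([508.7, 434.1], 0.7)]
(-55, 0, 46) [119.3  90.5]
(-55, 0, 30) [128.3  92.9]
(30, 0, 46) [ 93.9 189.2]
(30, 0, 30) [103.5 187.1]
(-125, 95, 30) [257.8  40.1]
(-125, -95, 30) [75.9  5.6]
(125, 95, 30) [173.7 318.3]
```

View pics/wrist4.png

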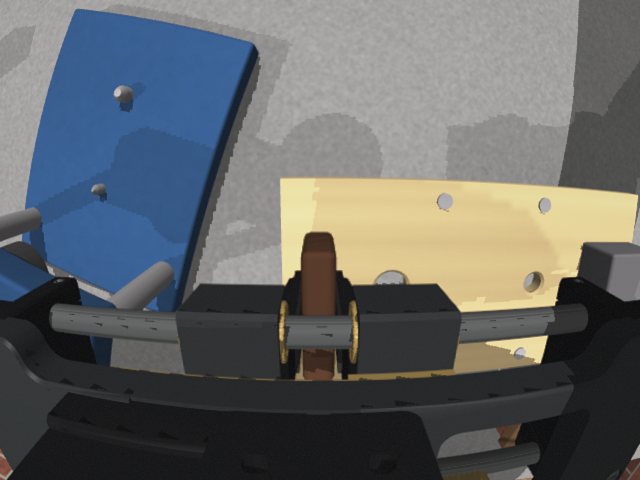

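Run:
```python
from h import *
im=cv2.imread("pics/wrist4.png")
R=lambda x,y:cv2.resize(im[y:y+40,x:x+50],(400,300),interpolation=2)
R=lambda x,y:cv2.resize(im[y:y+36,x:x+48],(400,300),interpolation=2)
cv2.imwrite("pics/c4.png",np.vstack([np.hstack([R(100,75),R(75,170)]),np.hstack([R(367,260),R(510,262)])]))
hsv=cv2.cvtColor(im,cv2.COLOR_BGR2HSV)
for x,y in ((100,75),(75,170)):
    m=(hsv[y:y+36,x:x+48,1]<110); ys,xs=np.nonzero(m); print(xs.mean()+x,ys.mean()+y,len(xs),xs.min()+x,xs.max()+x,ys.min()+y,ys.max()+y)
```

```text
122.9434628975265 93.68197879858657 283 113 133 85 102
98.24285714285715 188.77857142857144 140 91 105 183 194
```

View pics/c4.png

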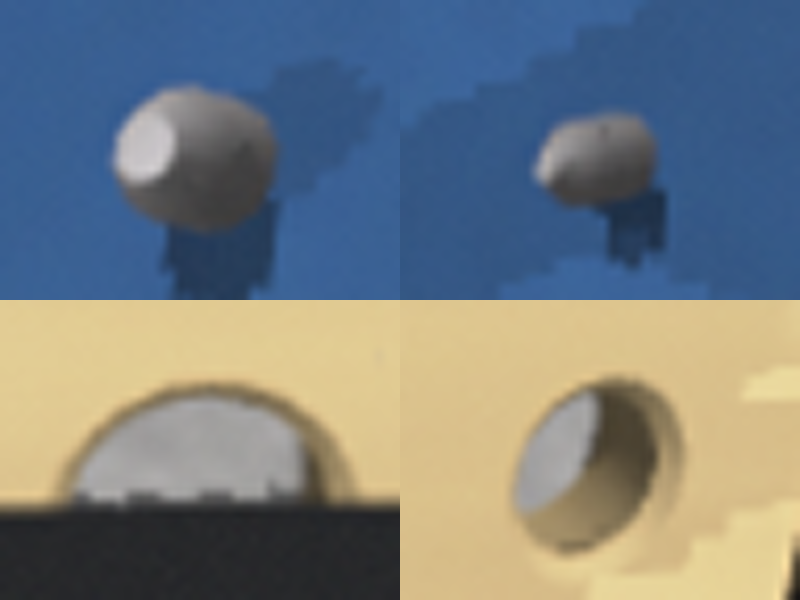

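Run:
```python
from h import *
w=cam("wrist")
st=env.state(); t=st["eef_pos"]; yaw=st["tcp_rot"][2]
p,e=fit([(w,(117.5,92.6),(-55,0,46)),(w,(92.2,190.2),(30,0,46)),(w,(257,43.5),(-125,95,30)),(w,(78,9.5),(-125,-95,30))],[596,-265,-.155])
print("press",p,e.round(1).tolist())
p2,_=fit([(w,(117.5,92.6),(-55,0,46)),(w,(92.2,190.2),(30,0,46))],[596,-265,-.155]); print("pins only",p2)
zt=t[2]-204.7+10
for z in (zt-2,zt,zt+2):
    q,e=fit([(w,(533.6,281.8),(30,0,z)),(w,(281,178.5),(-110,55,z)),(w,(637,195),(110,55,z)),(w,(392.2,270.2),(-55,8.5,z))],[630,20,1.757])
    c,s=np.cos(yaw),np.sin(yaw); d=q[:2]-t[:2]
    print(z,"plate",q,e.round(1).tolist(),"in tool yaw frame",c*d[0]+s*d[1],-s*d[0]+c*d[1],"dyaw",(yaw-q[2])%(2*np.pi))
```

```text
press [ 5.98248899e+02 -2.65335303e+02 -1.65914456e-01] [[0.7, 0.0], [0.1, 0.5], [-0.2, 0.2], [-2.0, -3.1]]
pins only [ 5.98094655e+02 -2.65776858e+02 -1.60673378e-01]
145.95285099235406 plate [617.70398321  16.74077722   1.7607647 ] [[-0.4, 0.6], [0.1, -0.8], [-0.1, -0.8], [0.3, 1.0]] in tool yaw frame -0.04823920600370357 -92.94587015882905 dyaw 1.5699639353374755
147.95285099235406 plate [617.48921621  16.17886719   1.7588852 ] [[0.6, 1.3], [-1.2, -1.6], [1.7, -0.6], [0.1, 1.5]] in tool yaw frame 0.26834276827773706 -92.43435905939577 dyaw 1.5718434345646966
149.95285099235406 plate [617.19556672  15.63698268   1.75751443] [[1.8, 2.0], [-2.5, -2.4], [3.5, -0.6], [-0.0, 1.8]] in tool yaw frame 0.658635519672778 -91.95734709469565 dyaw 1.573214202288252
```

The wrist view shows the pins at (118,93) and (92,190), and the plate held in its nominal position. Retract, turn and line up in front of the press.

Call:
move_arm(
  commands=[
    [[-0.4,0,0],-0.5,-1],
    [[-0.8,-0.1,0],-1,-1],
    [[-0.9,-0.1,0],-1,-1],
    [[-0.9,-0.1,0],-1,-1],
    [[-0.9,-0.1,0],-1,-1],
    [[-0.9,-0.1,0],-1,-1],
    [[-0.9,-0.1,0],-1,-1],
    [[-0.8,-0.2,0],-1,-1],
    [[-0.4,-0.3,0],-1,-1],
    [[0,-0.4,0],-1,-1],
    [[0,-0.4,0],-1,-1],
    [[0,-0.4,0],-1,-1],
    [[0,-0.4,0],-1,-1],
    [[0,-0.4,0],-1,-1],
    [[0,-0.4,0],-1,-1],
    [[0,-0.4,-0.2],-1,-1],
    [[0,-0.4,-0.3],-1,-1],
    [[0,-0.4,-0.4],-1,-1],
    [[0,-0.4,-0.4],-1,-1],
    [[0,-0.3,-0.4],-1,-1],
  ],
)

```text
t: 16.63
eef_pos: [428.5, -237.5, 291.3]
tcp_rot: [3.141, 0.0, 1.767]
ft_force: [0.2, -0.5, -2.0]
opening: 0.147
grip_force: 30.0
```

Call:
move_arm(
  commands=[
    [[0,0,-0.4],-1,-1],
    [[0,0,-0.4],-1,-1],
    [[0,0,-0.2],-1,-1],
    [[0,0,0],-1,-1],
    [[0,0,0],-0.5,-1],
    [[0,0,0],0,-1],
    [[0,0,0],0,-1],
  ],
)

```text
t: 17.22
eef_pos: [428.7, -237.0, 261.7]
tcp_rot: [3.141, -0.0, 1.412]
ft_force: [0.7, 0.5, -2.2]
opening: 0.148
grip_force: 30.0
```

Call:
move_arm(
  commands=[
    [[0.4,-0.07,0],0,-1],
    [[0.4,-0.07,0],0,-1],
    [[0.4,-0.07,0],0,-1],
    [[0.4,-0.07,0],0,-1],
    [[0.4,-0.07,0],0,-1],
    [[0.4,-0.07,0],0,-1],
    [[0.2,-0.04,0],0,-1],
    [[0,0,0],0,-1],
    [[0,0,0],0,-1],
  ],
)

```text
t: 17.97
eef_pos: [506.4, -251.0, 261.3]
tcp_rot: [-3.141, -0.0, 1.411]
ft_force: [-1.0, 0.4, -2.2]
opening: 0.144
grip_force: 30.0
```

Run:
```python
from h import *
st=env.state(); print(st["t"],st["eef_pos"],st["tcp_rot"],st["ft_force"])
a=cam("scene");b=cam("side");w=cam("wrist")
R=lambda c,x,y,k:cv2.resize(c["image"][y:y+int(300/k),x:x+int(400/k)],(400,300),interpolation=2)
cv2.imwrite("pics/c5.png",np.vstack([np.hstack([R(a,150,220,3),R(b,245,150,3)]),np.hstack([R(w,0,80,1),R(w,240,80,1)])])[:,:,::-1])
c,s=np.cos(-.16),np.sin(-.16)
for l in [(-125,95,30),(125,95,30),(-125,-95,30)]:
    P=[598+c*l[0]-s*l[1],-265.5+s*l[0]+c*l[1],l[2]]; print("bed",l,proj(w,P).round(1),proj(b,P).round(1),proj(a,P).round(1))
z=st["eef_pos"][2]-204.7
for l in [(-110,55,z+10),(110,55,z+10),(30,0,z+10),(-55,0,z+10)]:
    P=[598+c*l[0]-s*l[1],-265.5+s*l[0]+c*l[1],l[2]]; print("plate",l,proj(w,P).round(1),proj(b,P).round(1),proj(a,P).round(1))
```

```text
17.9667 [ 506.36365238 -250.97496032  261.28794583] [-3.14111709e+00 -2.00741845e-04  1.41092560e+00] [-0.95303286  0.40209817 -2.22012748]
bed (-125, 95, 30) [260.4 105.6] [333.4 240.5] [262.1 246.4]
bed (125, 95, 30) [620.4 135.7] [254.1 227.2] [235.9 336.7]
bed (-125, -95, 30) [271.7 396.2] [349.7 212. ] [192.2 236.5]
plate (-110, 55, np.float64(66.58794582874583)) [280.7 179.7] [332.6 222.5] [243.5 241.4]
plate (110, 55, np.float64(66.58794582874583)) [639.1 196.1] [263.2 211.4] [218.  321.7]
plate (30, 0, np.float64(66.58794582874583)) [534.6 285. ] [294.  207.5] [205.6 287.1]
plate (-55, 0, np.float64(66.58794582874583)) [391.9 289.8] [320.3 211.6] [216.1 256.9]
```

View pics/c5.png

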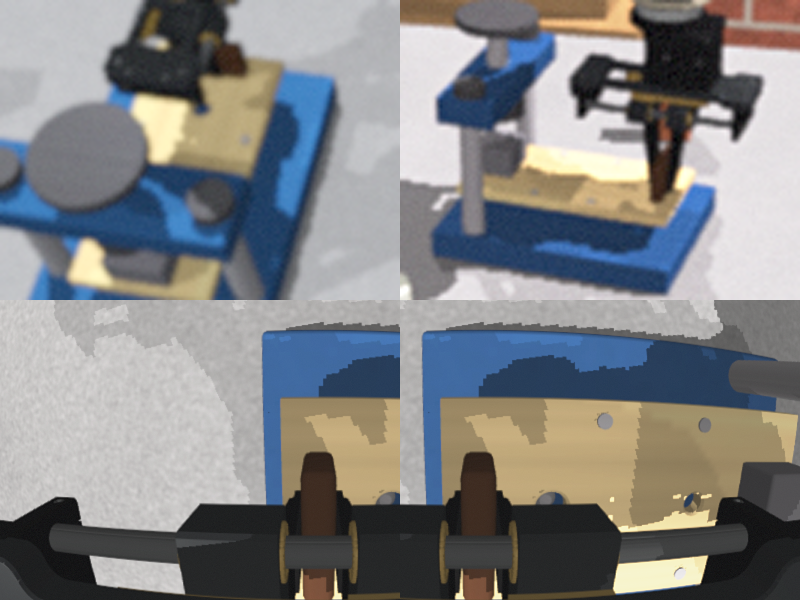

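The plate is over the bed, with both pins showing through the holes. The predictions agree within about 3 mm, so I lower gently and watch the force.

Call:
move_arm(
  commands=[
    [[0,0,-0.1],0,-1],
    [[0,0,-0.1],0,-1],
    [[0,0,-0.1],0,-1],
    [[0,0,-0.1],0,-1],
    [[0,0,0],0,-1],
    [[0,0,0],0,-1],
  ],
)

```text
t: 18.62
eef_pos: [506.6, -251.3, 249.1]
tcp_rot: [-3.141, -0.0, 1.41]
ft_force: [0.7, 0.1, -2.8]
opening: 0.147
grip_force: 30.0
```

Call:
move_arm(
  commands=[
    [[0,0,-0.1],0,-1],
    [[0,0,0],0,-1],
    [[0,0,0],0,-1],
  ],
)

```text
t: 18.87
eef_pos: [506.7, -251.3, 246.3]
tcp_rot: [3.142, 0.0, 1.41]
ft_force: [0.5, 0.6, -2.1]
opening: 0.149
grip_force: 30.0
```

Call:
move_arm(
  commands=[
    [[0,0,-0.1],0,-1],
    [[0,0,0],0,-1],
    [[0,0,0],0,-1],
  ],
)

```text
t: 19.12
eef_pos: [506.7, -251.8, 243.1]
tcp_rot: [3.141, 0.001, 1.41]
ft_force: [-0.2, -6.6, -4.5]
opening: 0.144
grip_force: 30.0
```

Call:
move_arm(
  commands=[
    [[0,-0.05,0],0,-1],
    [[0,0,0],0,-1],
    [[0,0,0],0,-1],
  ],
)

```text
t: 19.37
eef_pos: [506.6, -252.7, 243.2]
tcp_rot: [-3.141, -0.0, 1.41]
ft_force: [0.6, 0.6, -2.1]
opening: 0.146
grip_force: 30.0
```

```bash
python3 -c "
from h import *
s=env.state(); print(s['eef_pos'],s['ft_force'],s['moment'],s['tcp_rot'])"
```

```text
[ 506.62997791 -252.71795816  243.23009438] [ 0.60192737  0.60438681 -2.06648915] [-0.01717573  0.13352471  0.03056177] [-3.14129185e+00 -3.14456734e-04  1.40979881e+00]
```

Side force gone. Continue down.

Call:
move_arm(
  commands=[
    [[0,-0.01,-0.1],0,-1],
    [[0,0,0],0,-1],
    [[0,0,0],0,-1],
  ],
)

```text
t: 19.62
eef_pos: [506.6, -253.0, 240.1]
tcp_rot: [-3.141, -0.0, 1.41]
ft_force: [0.7, 0.3, -1.6]
opening: 0.145
grip_force: 30.0
```

Call:
move_arm(
  commands=[
    [[0,0,-0.1],0,-1],
    [[0,0,0],0,-1],
    [[0,0,0],0,-1],
  ],
)

```text
t: 19.87
eef_pos: [506.6, -253.1, 237.2]
tcp_rot: [-3.141, -0.0, 1.41]
ft_force: [0.4, 1.1, -2.4]
opening: 0.143
grip_force: 30.0
```

Call:
move_arm(
  commands=[
    [[0,0,-0.08],0,-1],
    [[0,0,0],0,-1],
    [[0,0,0],0,-1],
  ],
)

```text
t: 20.12
eef_pos: [506.7, -253.1, 234.9]
tcp_rot: [3.141, 0.0, 1.41]
ft_force: [0.3, -0.9, -2.4]
opening: 0.147
grip_force: 30.0
```

Call:
move_arm(
  commands=[
    [[0,0,-0.05],0,-1],
    [[0,0,0],0,-1],
    [[0,0,0],0,-1],
  ],
)

```text
t: 20.37
eef_pos: [506.6, -253.1, 234.7]
tcp_rot: [3.141, 0.0, 1.41]
ft_force: [-4.3, 2.5, 13.9]
opening: 0.149
grip_force: 30.0
```

Bed contact at the expected height (TCP 234.7), with the upward force risen to 14 N. Release slightly, then rise.

Call:
move_arm(
  commands=[
    [[0,0,0.03],0,0],
    [[0,0,0],0,0],
    [[0,0,0],0,0],
    [[0,0,0],0,0],
    [[0,0,0],0,0],
    [[0,0,0],0,0],
    [[0,0,0],0,0],
    [[0,0,0.3],0,0],
    [[0,0,0.6],0,0],
    [[0,0,0.9],0,0],
    [[0,0,0.9],0,0],
    [[0,0,0.9],0,0],
    [[0,0,0],0,0],
    [[0,0,0],0,0],
  ],
)

```text
t: 21.53
eef_pos: [506.6, -253.0, 344.2]
tcp_rot: [3.138, 0.001, 1.41]
ft_force: [0.1, 0.1, -0.6]
opening: 0.501
grip_force: 0.0
```

Run:
```python
from h import *
st=env.state(); print(st["t"],st["eef_pos"],st["tcp_rot"],st["ft_force"])
a=cam("scene");b=cam("side");w=cam("wrist")
R=lambda c,x,y,k:cv2.resize(c["image"][y:y+int(300/k),x:x+int(400/k)],(400,300),interpolation=2)
cv2.imwrite("pics/c6.png",np.vstack([np.hstack([R(a,150,220,3),R(b,245,150,3)]),np.hstack([R(w,240,80,1),R(w,360,200,3)])])[:,:,::-1])
c,s=np.cos(-.16),np.sin(-.16)
for l in [(-55,0,40),(-55,0,46),(30,0,40),(30,0,46),(-110,55,40),(110,55,40),(-125,95,30)]:
    P=[598+c*l[0]-s*l[1],-267.5+s*l[0]+c*l[1],l[2]]; print("plate",l,proj(w,P).round(1),proj(b,P).round(1))
```

```text
21.5333 [ 506.59315058 -253.008884    344.15434889] [3.13848189e+00 1.33113240e-03 1.40987368e+00] [ 0.09954109  0.11455182 -0.59250849]
plate (-55, 0, 40) [365.7 240.5] [320.2 219. ]
plate (-55, 0, 46) [366.7 242.3] [320.2 217.2]
plate (30, 0, 40) [466.8 240.6] [294.2 214.8]
plate (30, 0, 46) [469.5 242.4] [294.2 213.1]
plate (-110, 55, 40) [294.6 169.6] [332.4 230. ]
plate (110, 55, 40) [551.2 179.2] [263.7 218.8]
plate (-125, 95, 30) [275.9 118.5] [333.5 240.1]
```

View pics/c6.png

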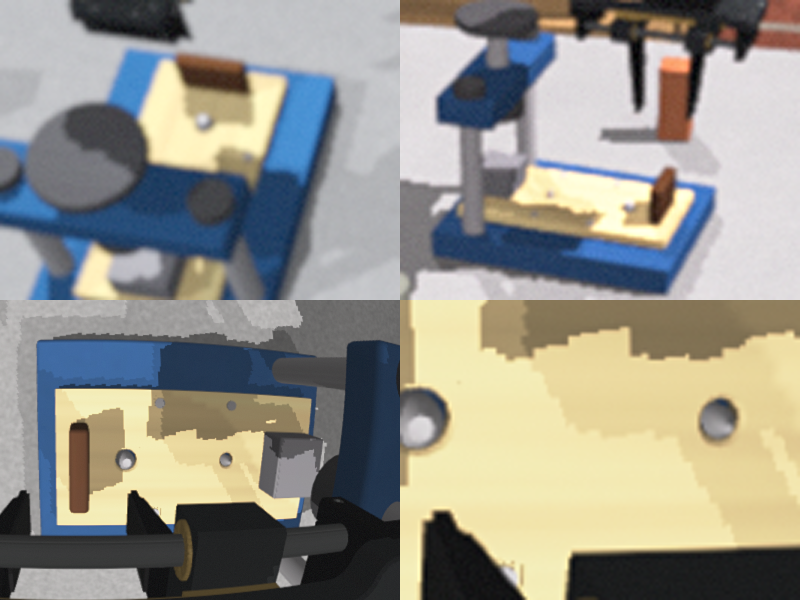

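The plate lies flush on the bed, both pins stand in their holes (wrist (365,240) and (466,240)), the die block is under the ram and the gripper is clear. Handing in.

```bash
python3 -c "
from h import *
print(env.job_done())"
```

```text
the job is handed in; nothing more can be done
None
```

The die plate was drawn out from under the shelf, set flat on the bench and let go, then loaded into the press: the last pictures show both pins in their holes, the plate flush on the bed and the gripper clear; the job is handed in, but the judge's verdict was not reported back.

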